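Roll the long sample vial up the feed chute and start the sampler

ROBOT

A 6-joint arm with a two-finger parallel gripper is mounted at the origin on the work surface. World frame = base frame: x ahead of the robot, y to its left, z up, the work surface at z = 0. Lengths are in mm, angles in rad, forces in N, time in s.
With the tool pointing down it reaches from about 425 to 1125 mm from the base axis. Payload 14.9 kg.
Tool frame: the origin (TCP) lies at the very end of the fingers, on their centre line; the grasp point (between the pads) lies 19 mm behind it; z points along the fingers, x is the direction in which the jaws open and shut, and the axes are right-handed (so a half turn about z gives the same grasp; the last joint's range is limited). The gripper opens to 91 mm and grips with 3 to 60 N. Pads are 32 mm wide; open, the fingers measure 118 mm over their backs; the gripper's body (76 mm by 178 mm) begins 60 mm behind the grasp point.
Start: joints at [1.238, 0.379, 1.734, -0, 1.028, -0.033], TCP at [206.738, 668.788, 213.932] pointing down, gripper open.
Joint ranges: [-2.77, 2.77], [-0.74, 2.19], [0, 2.66], [-1.06, 4.2], [0.31, 2.87], [-3.08, 3.08]. Speed limits (rad/s): [1.89, 1.89, 2.39, 3.14, 3.14, 3.14].

INTERFACE

Orientations are given as a unit quaternion [w, x, y, z].
In Python, from plant import sensors, imaging, ticket gives the robot as it stands.
- The arm moves only by the tool servo_tool, never from a script. Its argument "deltas" is a list of rows, each a list of 3 entries, a list of its own where there are three numbers: the shift along the tool's x, y, z as a fraction of full scale, then the turn about the tool's z as a fraction of full scale, then the closure, from 0 (fully open) to 1 (shut). In form: [[[dx, dy, dz], twist, claw], ...]. A call has 1 to 8 rows; each row shifts and turns the commanded pose from where the row before left it, along the tool's axes as they then stand; what a row does not reach is not made up. Full scale, the value 1, is 0.025 m for a shift and 30 degrees for a turn. A row lasts 1/12 s, in which the tool goes at most 41.7 mm and 7.16 degrees, less where a joint would pass 70% of its speed; a pose out of reach is approached as far as the arm can. A call with a number of a shift or a turn outside -1 to 1 is refused whole. A call with a gripper value outside its range is refused whole. The fingers move at their own pace and stop on an object; "newtons" is the grip in N (left out, the last holds). Time passes only in rows, so rows that do not move let the fingers close. It gives the time, the measured TCP pose, the force and the opening at its end, in the units of the state.
- sensors.read_state(): the state, without advancing time (a new reading comes with each control period).
- imaging.grab_frame(name): name is "scene" or "top" or "wrist"; returns a dict with "color" (384x512x3 uint8, blue, green, red), "fovy" (degrees; the focal length in pixels is half the picture's height over the tangent of half this angle, whatever the lens; pixels are square), "cx", "cy" (the principal point, pixels), "rvec" (rotation vector, rad) and "tvec" (3), from world to camera coordinates, as OpenCV has them; the wrist camera has in their place "tool_from_camera" (4x4, takes a point from camera to tool coordinates, whose origin is the TCP and whose axes are the tool frame's). Camera axes: x right, y down, z forward; pixel columns grow to the right and rows downward; lengths in mm; the calibration is good to about 2 mm. A picture is of the moment at which its call begins: read the wrist's pose just before it. There is no depth.
- ticket.finish_job(): hands the job in, once; it reports no verdict.
The state is a dict: "t": time; "q": joint angles; "qvel": joint speeds; "joint_efforts": joint torques, N m; "ee_pos": TCP position; "tcp_rot": TCP orientation; "force": force on the tool from outside, world axes, zero at the start; "wrist_torque": the same for the moment, N m; "finger_gap": finger opening in mm.
Only numpy, scipy, OpenCV 4.12 (cv2) and the standard library are available. Lean on these libraries where they do the work, as an engineer would, in place of code of your own. Each camera call takes 0.05 s, during which the arm holds its last target.

TASK

Two capped vials lie at the low end of the two-lane feed chute. With the fingertips, without lifting or flinging it, roll the longer vial up its lane until it drops into the hollow at the top and stays there against the end plate; then press the button on the small console fully down and let it go. Leave the shorter vial at the bottom of its lane and do not disturb anything else.

Things in the scene. Friction and masses are not known exactly. Their poses are not given: they have to be found in the camera images.
- chute: fixed metal chute, two equal side-by-side lanes, 216 long, 224 wide, end plate top 85 high. Origin: on the table under its centre; x points uphill along the lanes, y left across them, z up; turned about z only. Lane centre lines at y = +54 and -54, lanes 100 wide inside, walls 8 thick at y = 0 and +-108, 20 above the ramp floor.
- ramp: the sloped floor of both lanes, part of the chute. Origin: middle of its low edge, on the floor; x up the slope, y left across, z square to the floor. It rises evenly at 12 degrees from height 20 at chute x = -120 mm to a crest of height 57.2 at chute x = +55 (ramp x = +179). The metal is polished, walls and hollow too (friction about 0.25 on the glass). A vial let go on it rolls back down to the stop blocks.
- gap_a (a point): lane at chute y = +54: floor point (chute x = -93.6, height 25.7) midway between two steel stop blocks, on the line of their uphill faces. The blocks (8 along the lane, 22 wide, 18 tall) stand against the lane's walls and leave a 56 mm gap through which fingers can reach the vial from the low, open end.
- gap_b (a point): the same for the lane at chute y = -54 mm
- long_vial: the longer vial: amber glass, white cap, in contact a plain cylinder 28 in diameter, 95 long, 45 to 90 g, loose. Origin: middle of its axis; y is the cylinder axis (cap at +y), x and z turn as it rolls. It starts across the low end of one lane (either) against the stop blocks, axis at chute x = -83, height 42. Home in the hollow: axis at chute x = +70.5 (+-1.5), height 64.2.
- short_vial: the shorter vial, alike but 75 long, about 50 g, lying against the stop blocks in the other lane. Same axes.
- pocket_a (a point): axis position of a vial lying home in the hollow of the lane at chute y = +54 (height 64.2). Past the crest the floor drops straight down 7 mm into this level hollow (floor height 50.2, chute x = +55 to +86), closed by the 12 thick end plate with its face at chute x = +86.
- pocket_b (a point): the same for the lane at chute y = -54 mm
- start (a joint): travel of the console's button in m: 0 up, 0.006 fully down; springs back, about 5 N fully down
- start_top (a point): centre of the top face of the round grey button (32 mm across, top 52 above the table, standing 10 proud of its black 48 mm housing) on the fixed white console, 100 x 90 x 30 mm; press straight down
- spare_vial: bystander: capped amber vial standing upright beside the chute, 28 in diameter, 95 tall, origin at its foot
- cap_jar: bystander: white plastic jar beyond the chute's end plate, 48 in diameter, 42 tall, origin at its foot
- solvent: bystander: amber bottle, 72 in diameter, 160 tall, origin at its foot
- beaker: bystander: glass beaker, 68 in diameter, 85 tall, origin at its foot
- driver: bystander: screwdriver lying flat, 160 long, origin under its middle
- rack: bystander: white vial rack 80 x 160 x 40 high, two vials standing in it to 103 mm above the table, origin under its centre
Mind the look-alikes: they are no part of the job. What is shaped like the part that bears start but orange is not meant.

How it is judged (in metres and radians):
On the way, in this order (a step that is already met when the one before it is completed fails the run):
1. the long vial lies in the hollow at the top of its lane (x of long_vial in the frame of chute between 0.0665 and 0.0745 m and z of long_vial in the frame of chute between 0.0605 and 0.068 m and linear speed of long_vial below 0.03 m/s), for 0.2 s.
2. the button is pressed fully down (value of joint start above 0.0045 m), for 0.05 s.
3. the button is released (value of joint start below 0.0015 m), for 0.1 s.
At the end, for the whole second after the job is handed in: The long vial lies at rest across the hollow (axis within 4 mm along the lane and about 4 mm in height of its home position, square to the lane within 0.12 rad), the button has been pressed at least 4.5 mm after that and is up again (under 1.5 mm), and the short vial is within 12 mm of its start (x of long_vial in the frame of chute between 0.0665 and 0.0745 m and z of long_vial in the frame of chute between 0.0605 and 0.068 m and angle between the y axis of long_vial and the y axis of chute, either way round below 0.12 rad and linear speed of long_vial below 0.02 m/s and value of joint start below 0.0015 m and distance of short_vial from where it was at the start of the episode below 0.012 m); the robot touches nothing.
It fails at once if the long vial is lifted more than 10 mm off the ramp (z of long_vial in the frame of ramp above 0.024 m).
It fails at once if the long vial is flung (over 0.5 m/s) (linear speed of long_vial above 0.5 m/s).
It fails at once if the short vial is moved more than 12 mm (distance of short_vial from where it was at the start of the episode above 0.012 m).
It fails at once if the button is pressed before the long vial is home (value of joint start above 0.003 m and not (x of long_vial in the frame of chute between 0.0665 and 0.0745 m and z of long_vial in the frame of chute between 0.0605 and 0.068 m)).
It fails at once if a bystander is shifted more than 30 mm or tipped over (distance of any of spare_vial, cap_jar, solvent, beaker, driver, rack from where it was at the start of the episode above 0.03 m or angle between any of spare_vial, cap_jar, solvent, beaker, rack's own z axis and vertical above 0.4 rad).
It also fails if it takes over 48 s, if anything falls off the work surface, if the arm or the gripper's body presses on something with over 40 N, if the wrist force passes 120 N, or if a joint passes its speed limit or range.

## Working session

There is one attempt and no reset: what is moved stays moved. The work goes in short steps, Python scripts to look and compute and a tool call to move; the robot and the scene stay as the last step left them, time stands still between calls to the robot, and variables do not carry over. Pictures are saved under pics/ and viewed, and the job is handed in when it is done.

Besides the shell and the picture viewer there is one more tool, called after "Call:" as name(argument=value, ...), one argument or row to a line, values as JSON. servo_tool: Moves the arm, as the interface text tells. Shift numbers are shares of 0.025 m and turn numbers shares of 30 degrees, none past 1 either way. Its arguments: {"type":"object","properties":{"deltas":{"type":"array","items":{"type":"array"}},"newtons":{"type":"number"}},"required":["deltas"]}

```bash
ls; mkdir -p pics
python3 - <<'E'
from plant import sensors, imaging
import cv2
s=sensors.read_state(); print(s)
for n in ["scene","top","wrist"]:
    f=imaging.grab_frame(n); cv2.imwrite(f"pics/{n}0.png",cv2.resize(f["color"],None,fx=1.5,fy=1.5))
    print(n,{k:v for k,v in f.items() if k!="color"})
E
```

```text
pics
{'t': 0.0, 'q': array([ 1.23774414e+00,  3.79439315e-01,  1.73474074e+00,  1.74283496e-05,
        1.02848344e+00, -3.33122470e-02]), 'qvel': array([-0.00107968,  0.00172783,  0.00162769,  0.00020361,  0.00130191,
       -0.00039541]), 'joint_efforts': array([ 1.28806523e-04, -7.63758731e+01, -4.34350026e+01,  6.50604093e-02,
        4.25735442e-02, -1.03716495e-04]), 'ee_pos': array([206.57835019, 668.43457246, 213.28657736]), 'tcp_rot': array([ 2.97150415e-04,  8.04760828e-01,  5.93598958e-01, -4.45456701e-04]), 'force': array([-0.73043764, -0.2586732 , -0.25737642]), 'wrist_torque': array([-0.0157975 ,  0.00569088, -0.03698066]), 'finger_gap': 91.52598430448214}
scene {'fovy': 49.753838385663826, 'cx': 258.87034059585005, 'cy': 189.36352288370227, 'rvec': array([ 1.9072726 ,  1.55435706, -0.65100135]), 'tvec': array([ -71.87462942, -331.62556203, 1689.49452186])}
top {'fovy': 47.27004903131, 'cx': 262.7315012786427, 'cy': 192.01034713796645, 'rvec': array([ 2.14262665, -2.08479787,  0.21860239]), 'tvec': array([ -42.46018216,  547.3737209 , 1208.35226287])}
wrist {'fovy': 69.05732116517915, 'cx': 254.92543577008544, 'cy': 188.9827505763265, 'tool_from_camera': array([[ 9.99999855e-01, -1.16166764e-04,  5.25850907e-04,
        -1.07653292e+00],
       [-3.23829797e-05,  9.61719062e-01,  2.74037307e-01,
        -7.80949535e+01],
       [-5.37554868e-04, -2.74037284e-01,  9.61718918e-01,
        -1.71862052e+02],
       [ 0.00000000e+00,  0.00000000e+00,  0.00000000e+00,
         1.00000000e+00]])}
```

View pics/scene0.png

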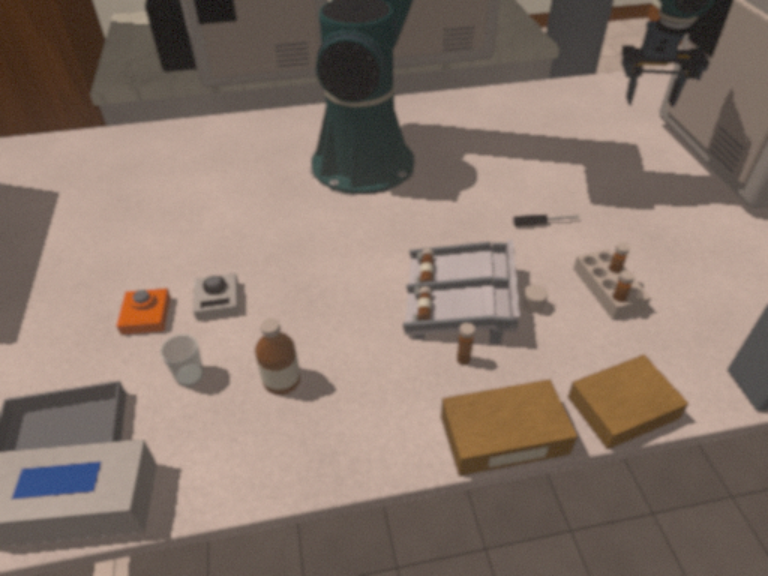

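View pics/top0.png

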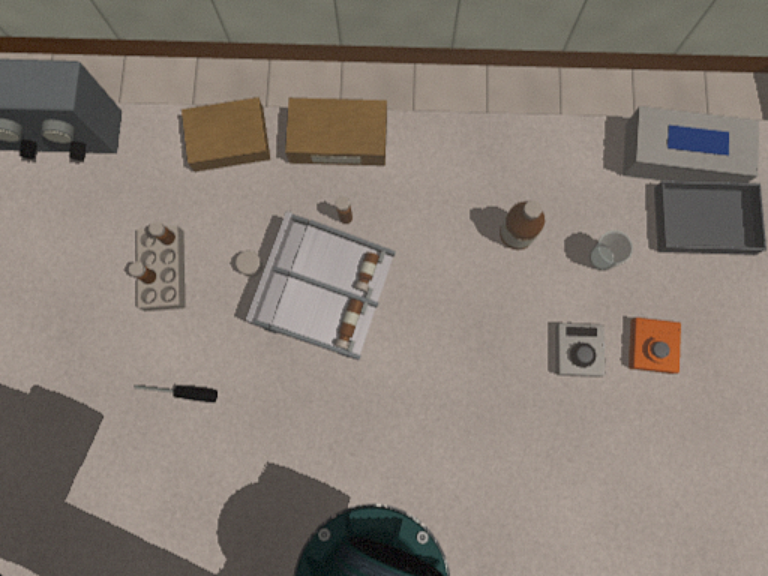

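View pics/wrist0.png

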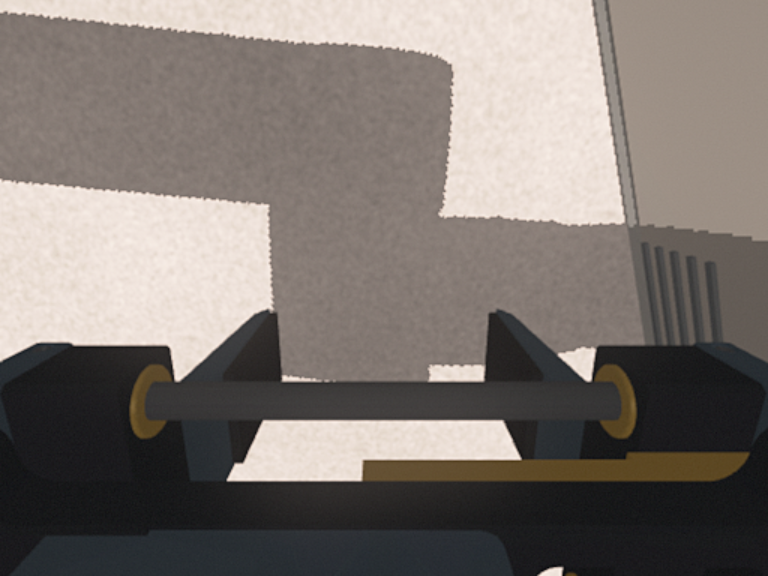

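Run:
```python
from plant import sensors, imaging
import cv2
f=imaging.grab_frame("top"); c=f["color"]; cv2.imwrite("pics/topraw.png",c)
cv2.imwrite("pics/ct.png",cv2.resize(c[130:250,150:280],None,fx=6,fy=5,interpolation=cv2.INTER_CUBIC)[:600])
cv2.imwrite("pics/cb.png",cv2.resize(c[200:260,355:465],None,fx=7,fy=7,interpolation=cv2.INTER_CUBIC))
```

```text
(no output)
```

View pics/ct.png

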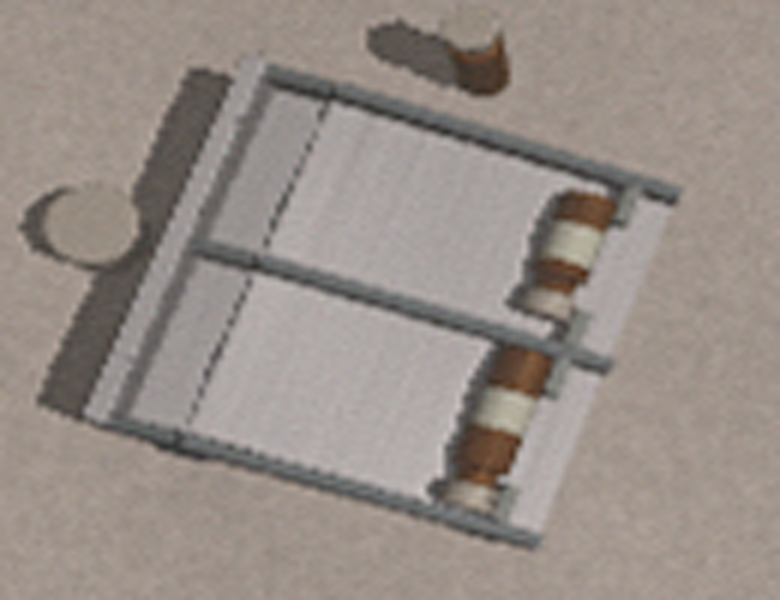

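View pics/cb.png

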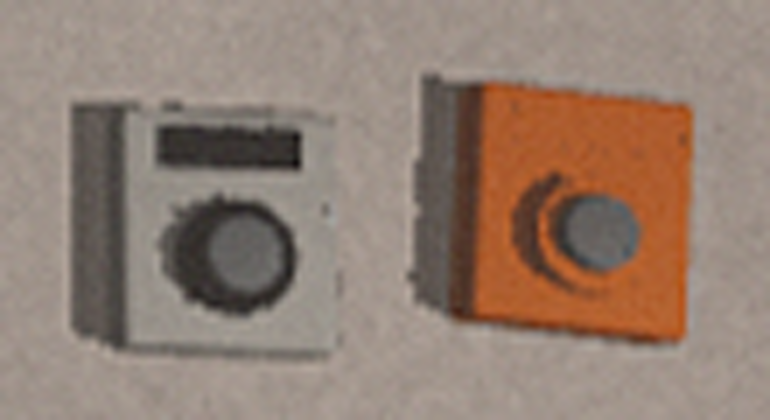

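```bash
cat > h.py <<'E'
import numpy as np, cv2, json
from plant import sensors, imaging
from scipy.spatial.transform import Rotation as R
from scipy.optimize import least_squares
def K(f):
    h,w=f["color"].shape[:2]; fl=h/2/np.tan(np.radians(f["fovy"]/2)); return np.array([[fl,0,f["cx"]],[0,fl,f["cy"]],[0,0,1]])
def ext(f,st=None):
    if "rvec" in f:
        return R.from_rotvec(f["rvec"]).as_matrix(), np.array(f["tvec"])
    T=np.eye(4); q=st["tcp_rot"]; T[:3,:3]=R.from_quat([q[1],q[2],q[3],q[0]]).as_matrix(); T[:3,3]=st["ee_pos"]
    M=np.linalg.inv(T@f["tool_from_camera"]); return M[:3,:3],M[:3,3]
def proj(f,P,st=None):
    r,t=ext(f,st); c=np.atleast_2d(P)@r.T+t; p=c@K(f).T; return p[:,:2]/p[:,2:]
def unproj(f,uv,z,st=None):
    r,t=ext(f,st); d=r.T@np.linalg.inv(K(f))@np.array([uv[0],uv[1],1.]); o=-r.T@t; return o+d*(z-o[2])/d[2]
def C2W(p,P):
    c,s=np.cos(p[2]),np.sin(p[2]); P=np.atleast_2d(P).astype(float); return np.c_[p[0]+c*P[:,0]-s*P[:,1],p[1]+s*P[:,0]+c*P[:,1],P[:,2]]
E
python3 - <<'E'
from h import *
f=imaging.grab_frame("top")
obs=[((680,192),(-120,-108,40)),((608,366),(-120,0,40)),((540,543),(-120,108,40)),((245,55),(98,-112,85)),((270,62),(86,-112,85)),((85,420),(98,112,85)),((110,425),(86,112,85)),
]
uv=np.array([(a/6+150,b/5+130) for (a,b),_ in obs])-[0.4,0.4]; P=np.array([o[1] for o in obs])
r=least_squares(lambda p:(proj(f,C2W(p,P))-uv).ravel(),[600,150,1.3],x_scale=[100,100,1])
print(r.x,r.fun.reshape(-1,2).round(2))
print("crest",[ (np.array(proj(f,C2W(r.x,[[55,y,57.2]]))[0])-[150,130])*[6,5] for y in(-104,104)])
for y,L in((54,95),(-54,75)):
  print("vial",[ (proj(f,C2W(r.x,[[-83,y+s*L/2,42]]))[0]-[150,130])*[6,5] for s in(-1,1)])
print(f["color"].shape)
print("btn",unproj(f,(390-.4,236.4-.4),52))
im=cv2.imread("pics/ct.png")
E
```

```text
[553.1697709  120.84219032   1.28814366] [[-0.54  0.24]
 [ 0.13 -0.31]
 [-0.24 -0.31]
 [ 0.45 -0.01]
 [ 0.21 -0.19]
 [ 0.04  0.14]
 [-0.07  0.44]]
crest [array([331.52844049, 101.79813087]), array([186.6523489 , 435.85295029])]
vial [array([529.4467215 , 353.17441345]), array([466.58334193, 508.56961608])]
vial [array([592.40751925, 197.53839782]), array([544.39230232, 316.22966794])]
(384, 512, 3)
btn [ 431.81368874 -390.68365596   52.        ]
```

Call:
servo_tool(
  deltas=[
    [[-0.6, 1, 0], 0, 0.8],
    [[-0.8, 1, 0], 0, 0.8],
    [[-1, 1, 0], 0, 0.8],
    [[-1, 1, 0], 0, 0.8],
    [[-1, 1, 0], 0, 0.8],
    [[-1, 1, 0], 0, 0.8],
    [[-1, 1, 0], 0, 0.8],
    [[-1, 1, 0], 0, 0.8],
  ],
)

```text
t: 0.92
ee_pos: [343.6, 431.4, 214.0]
tcp_rot: [-0.0, 0.805, 0.594, 0.0]
force: [1.0, 0.7, -0.5]
finger_gap: 40.7
```

Call:
servo_tool(
  deltas=[
    [[-1, 1, 0], 0, 0.8],
    [[-1, 1, 0], 0, 0.8],
    [[-1, 1, 0], 0, 0.8],
    [[-1, 1, 0], 0, 0.8],
    [[-1, 1, 0], 0, 0.8],
    [[-1, 1, 0], 0, 0.8],
    [[-1, 1, 0], 0, 0.8],
    [[-1, 0.6, 0], 0, 0.8],
  ],
)

```text
t: 1.58
ee_pos: [467.1, 184.0, 214.2]
tcp_rot: [0.0, 0.805, 0.593, 0.0]
force: [-0.5, 0.3, -0.4]
finger_gap: 18.3
```

Call:
servo_tool(
  deltas=[
    [[-1, 0, 0], -0.2333, 0.86],
    [[-1, 0, 0], -0.2333, 0.86],
    [[-1, 0, 0], -0.2333, 0.86],
    [[-0.5, 0, 0], -0.2333, 0.86],
    [[0, 0, 0], -0.2333, 0.86],
    [[0, 0, 0], -0.2333, 0.86],
    [[0, 0, 0], -0.2333, 0.86],
    [[0, 0, 0], -0.2333, 0.86],
  ],
)

```text
t: 2.25
ee_pos: [453.3, 99.7, 214.0]
tcp_rot: [0.0, 0.429, 0.903, 0.0]
force: [0.6, -0.5, 0.2]
finger_gap: 12.7
```

Call:
servo_tool(
  deltas=[
    [[0, 0, 0], -0.2333, 0.86],
    [[0, 0, 0], -0.2333, 0.86],
    [[0, 0, 0], -0.2333, 0.86],
    [[0, 0, 0], -0.2333, 0.86],
    [[0, 0, 0], -0.2333, 0.86],
    [[0, 0, 0], 0, 0.86],
  ],
)

```text
t: 2.75
ee_pos: [453.3, 99.8, 214.0]
tcp_rot: [0.0, 0.138, 0.99, -0.0]
force: [-0.8, 0.4, -0.6]
finger_gap: 12.6
```

```bash
cat >> h.py <<'E'
CH=[553.17,120.84,1.2881]
def rel(st,target,ch=CH):
    q=st["tcp_rot"]; Rm=R.from_quat([q[1],q[2],q[3],q[0]]).as_matrix(); w=C2W(ch,[target])[0]
    d=Rm.T@(w-st["ee_pos"]); 
    c,s=np.cos(ch[2]),np.sin(ch[2]); e=st["ee_pos"]-[ch[0],ch[1],0]
    print("t",st["t"],"chute pos",[round(v,1) for v in(c*e[0]+s*e[1],-s*e[0]+c*e[1],e[2])],"tool-y head-chute deg",round(np.degrees(np.arctan2(Rm[1,1],Rm[0,1])-ch[2]),2),"need mm",d.round(1),"units",(d/25).round(2),"gap",round(st["finger_gap"],1),"F",st["force"].round(1))
E
python3 - <<'E'
from h import *
st=sensors.read_state(); rel(st,(-130,54,213))
f=imaging.grab_frame("wrist"); cv2.imwrite("pics/w1.png",cv2.resize(f["color"],None,fx=1.5,fy=1.5))
E
```

```text
t 2.75 chute pos [np.float64(-48.0), np.float64(90.1), np.float64(214.0)] tool-y head-chute deg 0.35 need mm [-35.6 -82.2   1. ] units [-1.42 -3.29  0.04] gap 12.6 F [-0.8  0.4 -0.6]
```

View pics/w1.png

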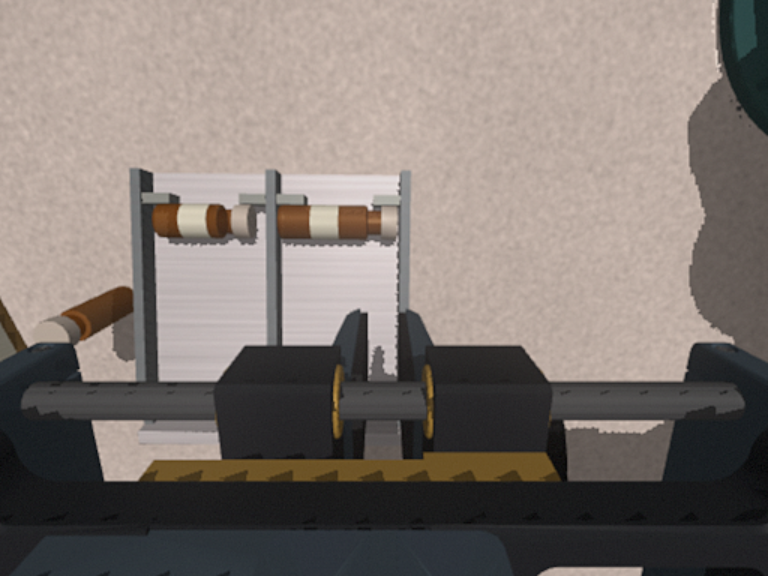

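Run:
```python
from h import *
st=sensors.read_state()
f=imaging.grab_frame("wrist")
P=[(-120,-108,40),(-120,0,40),(-120,108,40),(-93.6,26,43.7),(-93.6,82,43.7),(-83,6.5,42),(-83,101.5,42),(-83,-54-37.5,42),(-83,-54+37.5,42)]
uv=proj(f,C2W(CH,P),st); print(uv.round(1))
c=f["color"].copy(); c=cv2.resize(c[95:175,80:285],None,fx=3.9,fy=3.9,interpolation=cv2.INTER_CUBIC)
for u in uv: cv2.drawMarker(c,tuple(int(v) for v in ((u-[80,95]+.5)*3.9)),(0,0,255),cv2.MARKER_CROSS,14,1)
cv2.imwrite("pics/w2.png",c)
```

```text
[[ 89.  115.3]
 [179.1 115.2]
 [269.3 115. ]
 [201.5 137.7]
 [247.7 137.6]
 [186.3 146.4]
 [263.7 146.2]
 [106.5 146.5]
 [167.6 146.4]]
```

View pics/w2.png

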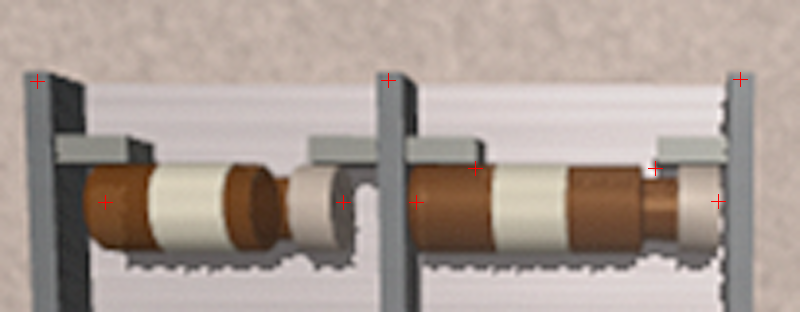

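```bash
sed -i 's/^CH=.*/CH=[553.73,122.76,1.2881]/' h.py
```

Call:
servo_tool(
  deltas=[
    [[-0.5, -1, 0], 0.01, 0.86],
    [[-0.5, -1, 0.5], 0, 0.86],
    [[-0.4, -1, 1], 0, 0.86],
    [[0, -0.2, 1], 0, 0.86],
    [[0, 0, 1], 0, 0.86],
    [[0, 0, 1], 0, 0.86],
    [[0, 0, 1], 0, 0.86],
    [[0, 0, 0], 0, 0.86],
  ],
)

```text
t: 3.52
ee_pos: [461.7, 13.2, 72.9]
tcp_rot: [-0.003, 0.146, 0.989, -0.0]
force: [-1.2, 0.3, -0.4]
finger_gap: 13.1
```

Run:
```python
from h import *
st=sensors.read_state(); rel(st,(-128,54.5,35))
f=imaging.grab_frame("wrist"); cv2.imwrite("pics/w3.png",cv2.resize(f["color"],None,fx=1.5,fy=1.5))
```

```text
t 3.5167 chute pos [np.float64(-130.9), np.float64(57.8), np.float64(72.9)] tool-y head-chute deg -0.54 need mm [-3.5  3.  37.9] units [-0.14  0.12  1.52] gap 13.1 F [-1.2  0.3 -0.4]
```

View pics/w3.png

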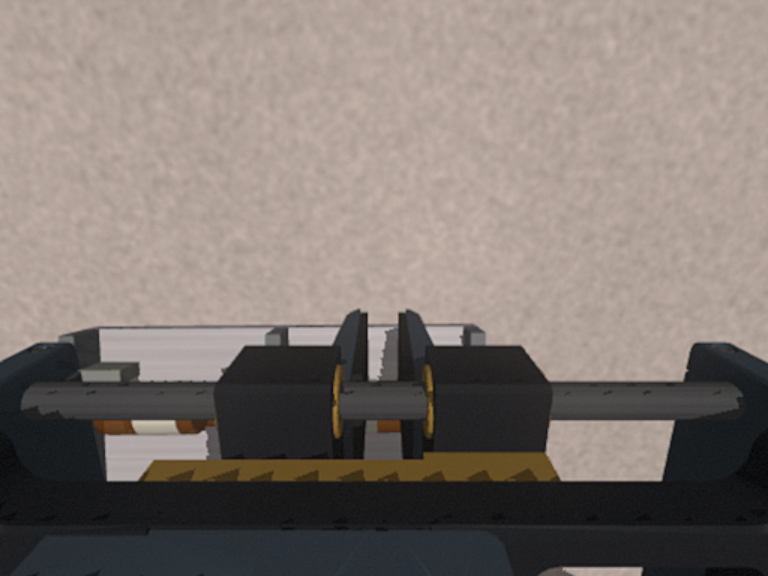

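Call:
servo_tool(
  deltas=[
    [[-0.14, 0, 0.75], -0.01, 0.86],
    [[0, 0, 0.75], 0, 0.86],
    [[0, 0, 0], 0, 0.86],
  ],
)

```text
t: 3.82
ee_pos: [467.2, 12.3, 38.3]
tcp_rot: [-0.001, 0.142, 0.99, -0.0]
force: [-1.7, -0.1, -0.8]
finger_gap: 13.2
```

Run:
```python
from h import *
st=sensors.read_state(); rel(st,(-128,54.5,35))
f=imaging.grab_frame("scene"); cv2.imwrite("pics/s4.png",cv2.resize(f["color"][120:260,240:400],None,fx=4,fy=4,interpolation=cv2.INTER_CUBIC))
f=imaging.grab_frame("top"); cv2.imwrite("pics/t4.png",cv2.resize(f["color"][130:250,150:280],None,fx=5,fy=5,interpolation=cv2.INTER_CUBIC))
```

```text
t 3.8167 chute pos [np.float64(-130.2), np.float64(52.3), np.float64(38.3)] tool-y head-chute deg -0.11 need mm [2.2 2.2 3.3] units [0.09 0.09 0.13] gap 13.2 F [-1.7 -0.1 -0.8]
```

View pics/s4.png

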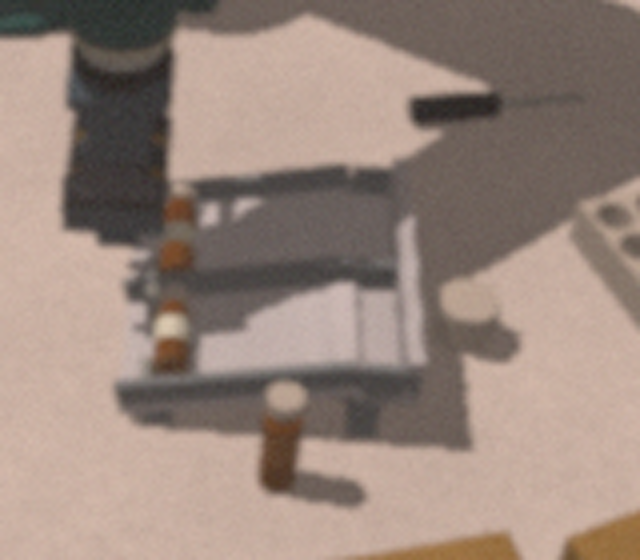

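View pics/t4.png

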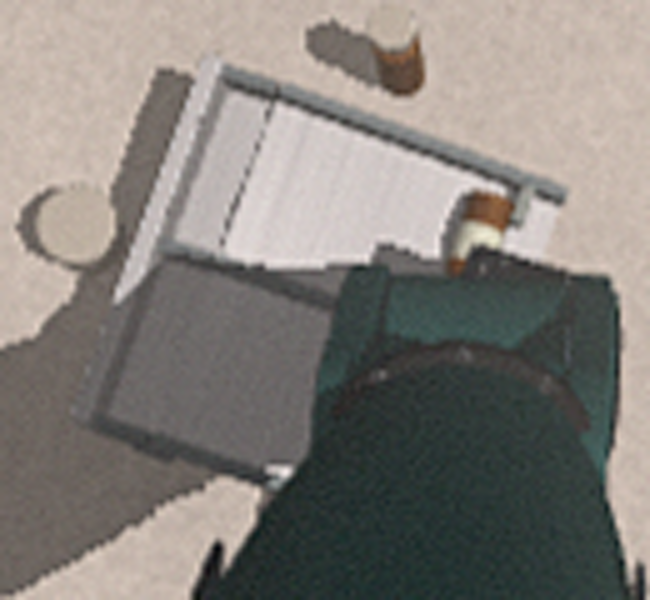

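Call:
servo_tool(
  deltas=[
    [[0.09, 0.1, 0.13], 0, 0.86],
    [[0, 0.2, 0], 0, 0.86],
    [[0, 0.2, 0], 0, 0.86],
    [[0, 0.2, 0], 0, 0.86],
    [[0, 0.2, -0.04], 0, 0.86],
    [[0, 0, 0], 0, 0.86],
  ],
)

```text
t: 4.42
ee_pos: [472.3, 35.4, 37.1]
tcp_rot: [0.0, 0.14, 0.99, 0.0]
force: [-0.4, 0.8, 0.4]
finger_gap: 13.0
```

Run:
```python
from h import *
st=sensors.read_state(); rel(st,(-105,54,40))
f=imaging.grab_frame("scene"); cv2.imwrite("pics/s5.png",cv2.resize(f["color"][120:260,240:400],None,fx=4,fy=4,interpolation=cv2.INTER_CUBIC))
```

```text
t 4.4167 chute pos [np.float64(-106.6), np.float64(53.8), np.float64(37.1)] tool-y head-chute deg 0.05 need mm [ 0.2  1.6 -2.9] units [ 0.01  0.07 -0.11] gap 13.0 F [-0.4  0.8  0.4]
```

View pics/s5.png

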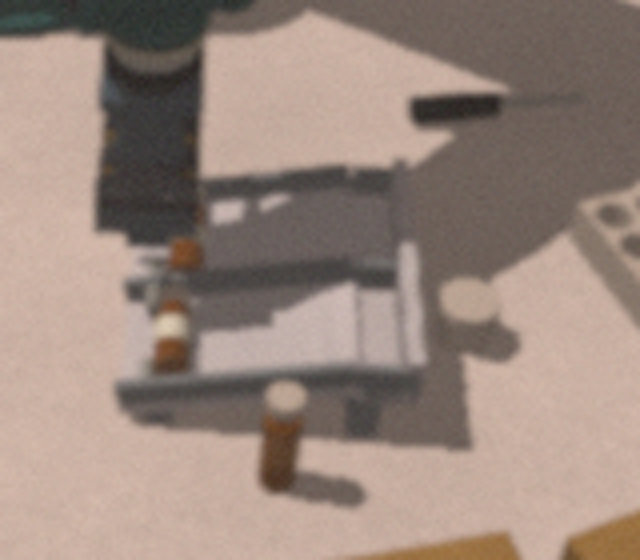

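Call:
servo_tool(
  deltas=[
    [[0, 0.2, -0.04], 0, 0.86],
    [[0, 0.2, -0.043], 0, 0.86],
    [[0, 0.2, -0.043], 0, 0.86],
    [[0, 0.2, -0.043], 0, 0.86],
    [[0, 0.2, -0.043], 0, 0.86],
    [[0, 0.2, -0.043], 0, 0.86],
    [[0, 0.2, -0.043], 0, 0.86],
    [[0, 0.2, -0.043], 0, 0.86],
  ],
)

```text
t: 5.13
ee_pos: [483.0, 73.4, 45.3]
tcp_rot: [-0.0, 0.141, 0.99, -0.0]
force: [-0.5, -0.8, 0.2]
finger_gap: 12.9
```

Run:
```python
from h import *
st=sensors.read_state(); rel(st,(-60,54,46.5))
f=imaging.grab_frame("scene"); cv2.imwrite("pics/s6.png",cv2.resize(f["color"][120:260,240:400],None,fx=4,fy=4,interpolation=cv2.INTER_CUBIC))
```

```text
t 5.1333 chute pos [np.float64(-67.1), np.float64(54.1), np.float64(45.3)] tool-y head-chute deg 0.01 need mm [-0.1  7.1 -1.2] units [-0.    0.28 -0.05] gap 12.9 F [-0.5 -0.8  0.2]
```

View pics/s6.png

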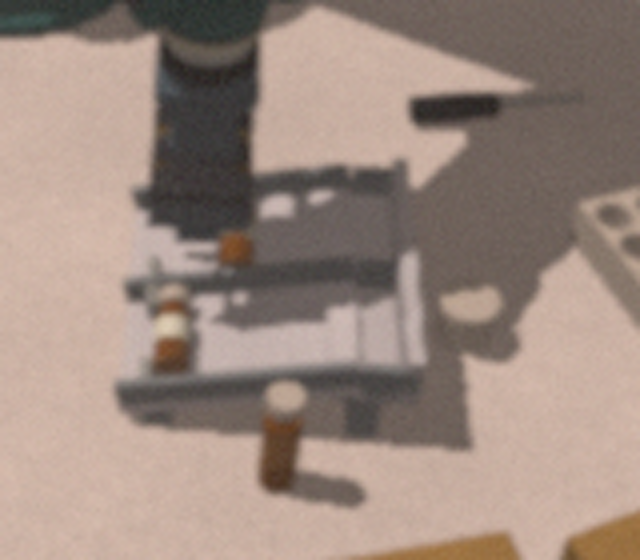

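Call:
servo_tool(
  deltas=[
    [[0, 0.2, -0.042], 0, 0.86],
    [[0, 0.2, -0.042], 0, 0.86],
    [[0, 0.2, -0.042], 0, 0.86],
    [[0, 0.2, -0.042], 0, 0.86],
    [[0, 0.2, -0.042], 0, 0.86],
    [[0, 0.2, -0.042], 0, 0.86],
    [[0, 0.2, -0.042], 0, 0.86],
    [[0, 0.2, -0.042], 0, 0.86],
  ],
)

```text
t: 5.85
ee_pos: [494.2, 111.8, 53.7]
tcp_rot: [-0.0, 0.141, 0.99, -0.0]
force: [0.3, -0.9, 0.6]
finger_gap: 12.9
```

Call:
servo_tool(
  deltas=[
    [[0, 0.2, -0.042], 0, 0.86],
    [[0, 0.2, -0.042], 0, 0.86],
    [[0, 0.2, -0.042], 0, 0.86],
    [[0, 0.2, -0.042], 0, 0.86],
    [[0, 0.2, -0.042], 0, 0.86],
    [[0, 0.2, -0.042], 0, 0.86],
    [[0, 0.2, -0.042], 0, 0.86],
  ],
)

```text
t: 6.43
ee_pos: [503.9, 145.4, 61.0]
tcp_rot: [-0.0, 0.141, 0.99, -0.0]
force: [-0.5, -1.3, -0.2]
finger_gap: 12.7
```

Run:
```python
from h import *
st=sensors.read_state(); rel(st,(30,54,65))
f=imaging.grab_frame("scene"); cv2.imwrite("pics/s7.png",cv2.resize(f["color"][120:260,240:400],None,fx=4,fy=4,interpolation=cv2.INTER_CUBIC))
```

```text
t 6.4333 chute pos [np.float64(7.8), np.float64(54.1), np.float64(61.0)] tool-y head-chute deg 0.01 need mm [-0.1 22.2 -4. ] units [-0.01  0.89 -0.16] gap 12.7 F [-0.5 -1.3 -0.2]
```

View pics/s7.png

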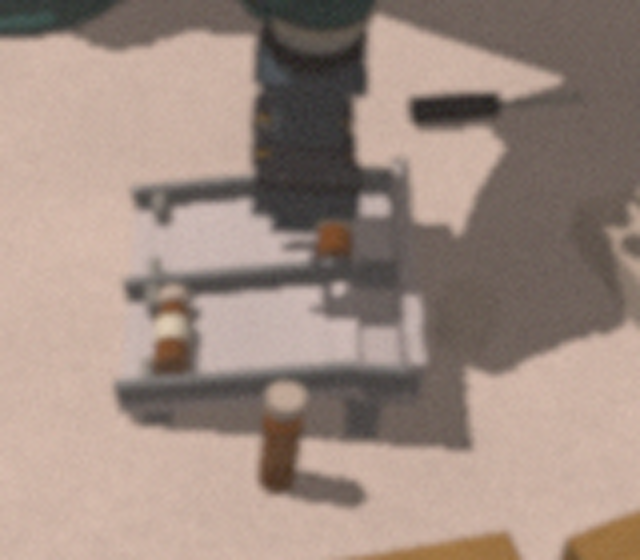

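Call:
servo_tool(
  deltas=[
    [[0, 0.1, -0.021], 0, 0.86],
    [[0, 0.1, -0.021], 0, 0.86],
    [[0, 0.1, -0.021], 0, 0.86],
    [[0, 0.1, -0.021], 0, 0.86],
    [[0, 0.1, -0.021], 0, 0.86],
    [[0, 0.1, -0.021], 0, 0.86],
    [[0, 0.1, -0.021], 0, 0.86],
    [[0, 0.1, -0.021], 0, 0.86],
  ],
)

```text
t: 7.15
ee_pos: [509.5, 164.4, 65.2]
tcp_rot: [0.0, 0.141, 0.99, 0.0]
force: [0.7, 0.8, -0.3]
finger_gap: 12.4
```

Call:
servo_tool(
  deltas=[
    [[0, 0.08, 0], 0, 0.86],
    [[0, 0.08, 0], 0, 0.86],
    [[0, 0.08, 0], 0, 0.86],
    [[0, 0.08, 0], 0, 0.86],
    [[0, 0, 0], 0, 0.86],
    [[0, 0, 0], 0, 0.86],
  ],
)

```text
t: 7.65
ee_pos: [511.6, 171.9, 65.1]
tcp_rot: [-0.0, 0.141, 0.99, -0.0]
force: [0.1, -0.7, -0.1]
finger_gap: 12.7
```

Run:
```python
from h import *
st=sensors.read_state(); rel(st,(37,54,65))
f=imaging.grab_frame("scene"); cv2.imwrite("pics/s8.png",cv2.resize(f["color"][120:260,240:400],None,fx=4,fy=4,interpolation=cv2.INTER_CUBIC))
```

```text
t 7.65 chute pos [np.float64(35.4), np.float64(54.2), np.float64(65.1)] tool-y head-chute deg 0.02 need mm [-0.2  1.6  0.1] units [-0.01  0.06  0.  ] gap 12.7 F [ 0.1 -0.7 -0.1]
```

View pics/s8.png

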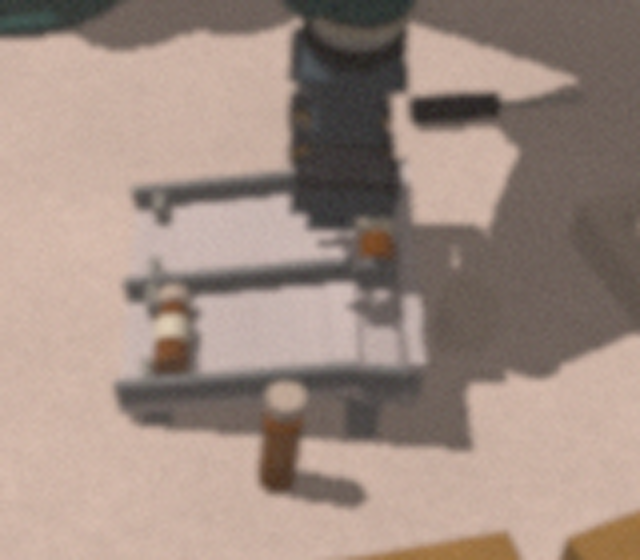

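Call:
servo_tool(
  deltas=[
    [[0, -0.4, 0], 0, 0.86],
    [[0, -0.6, 0], 0, 0.86],
    [[0, -0.6, -0.5], 0, 0.9],
    [[0, -0.6, -1], 0, 1],
    [[0, -1, -1], 0, 1],
    [[0, -1, -1], 0, 1],
    [[0, -1, -1], 0, 1],
    [[0, -1, -1], 0, 1],
  ],
)

```text
t: 8.37
ee_pos: [466.9, 21.0, 203.5]
tcp_rot: [-0.0, 0.141, 0.99, -0.0]
force: [0.2, 0.3, 0.2]
finger_gap: 0.4
```

Run:
```python
from h import *
st=sensors.read_state(); rel(st,(37,54,65))
f=imaging.grab_frame("scene"); cv2.imwrite("pics/s9.png",cv2.resize(f["color"][120:260,240:400],None,fx=4,fy=4,interpolation=cv2.INTER_CUBIC))
f=imaging.grab_frame("top"); cv2.imwrite("pics/t9.png",cv2.resize(f["color"][130:250,150:280],None,fx=5,fy=5,interpolation=cv2.INTER_CUBIC))
st=sensors.read_state();f=imaging.grab_frame("wrist"); cv2.imwrite("pics/w9.png",cv2.resize(f["color"],None,fx=1.5,fy=1.5))
```

```text
t 8.3667 chute pos [np.float64(-122.0), np.float64(55.0), np.float64(203.5)] tool-y head-chute deg -0.01 need mm [ -1.1 159.  138.5] units [-0.04  6.36  5.54] gap 0.4 F [0.2 0.3 0.2]
```

View pics/s9.png

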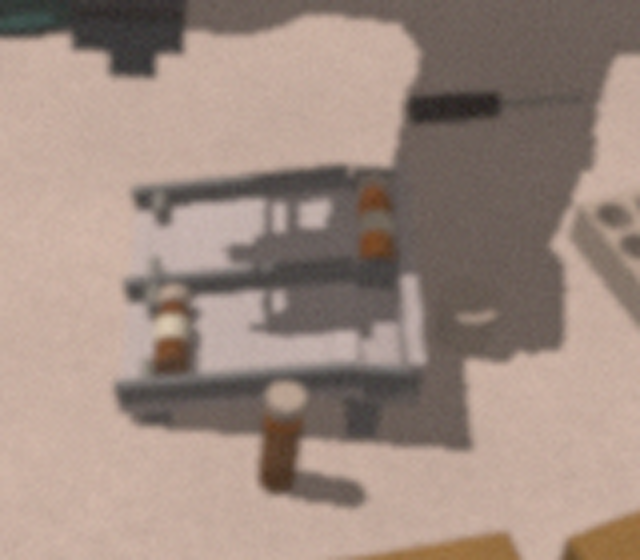

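View pics/t9.png

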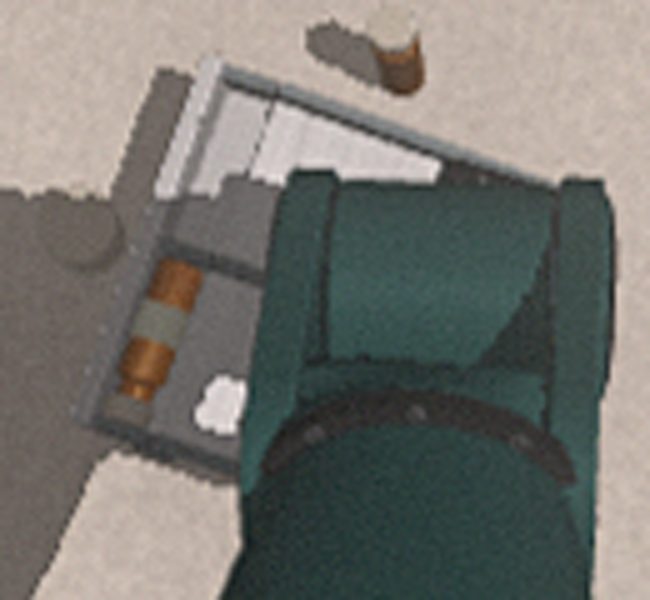

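Call:
servo_tool(
  deltas=[
    [[-0.2, -1, 0], 0, 1],
    [[-0.2, -1, 0], 0, 1],
    [[-0.2, -1, 0], 0, 1],
    [[-0.2, -1, 0], 0, 1],
    [[-0.2, -1, 0], 0, 1],
    [[-0.2, -1, 0], 0, 1],
    [[-0.2, -1, 0], 0, 1],
    [[-0.2, -1, 0], 0, 1],
  ],
)

```text
t: 9.18
ee_pos: [459.1, -145.3, 202.3]
tcp_rot: [-0.003, 0.165, 0.986, -0.033]
force: [0.8, 0.6, 0.7]
finger_gap: 0.2
```

Call:
servo_tool(
  deltas=[
    [[-0.2, -1, 0], 0, 1],
    [[-0.2, -1, 0], 0, 1],
    [[-0.2, -1, 0], 0, 1],
    [[-0.2, -1, 0], 0, 1],
    [[-0.2, -0.6, 0], 0, 1],
    [[-0.2, 0, 0], 0, 1],
    [[0, 0, 0], 0, 1],
  ],
)

```text
t: 9.77
ee_pos: [462.8, -225.8, 206.8]
tcp_rot: [-0.006, 0.194, 0.979, -0.068]
force: [-0.3, 1.1, 0.3]
finger_gap: 0.5
```

Run:
```python
from h import *
st=sensors.read_state(); print(st["ee_pos"],st["tcp_rot"])
f=imaging.grab_frame("wrist"); cv2.imwrite("pics/w10.png",cv2.resize(f["color"],None,fx=1.5,fy=1.5))
print(proj(f,[(431.8,-390.7,52)],st)*1.5)
f=imaging.grab_frame("top"); cv2.imwrite("pics/t10.png",cv2.resize(f["color"],None,fx=1.5,fy=1.5))
print("solvent",unproj(f,(343,160),10),"beaker",unproj(f,(402,170),10))
```

```text
[ 462.76867472 -225.77626065  206.82026369] [-0.00633646  0.19372839  0.97865979 -0.06822159]
[[339.69181186  77.63907316]]
solvent [ 664.06789452 -268.54940042   10.        ] beaker [ 637.67597767 -446.82059061   10.        ]
```

View pics/w10.png

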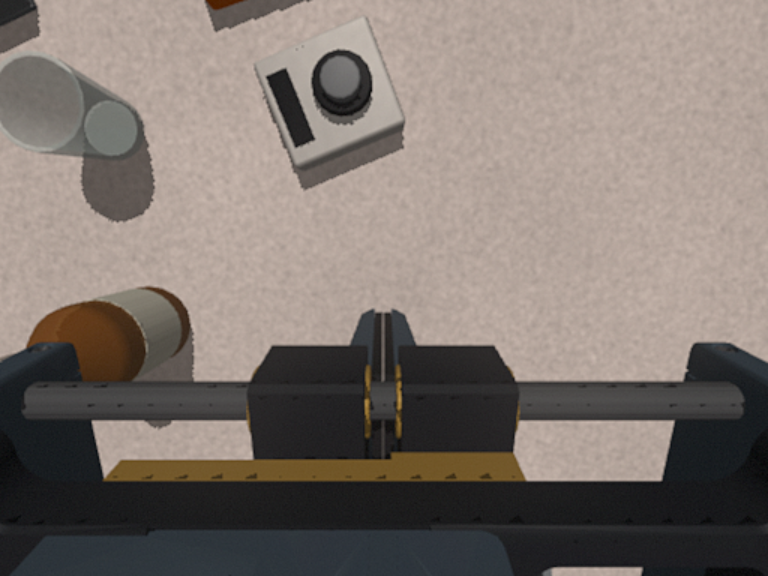

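View pics/t10.png

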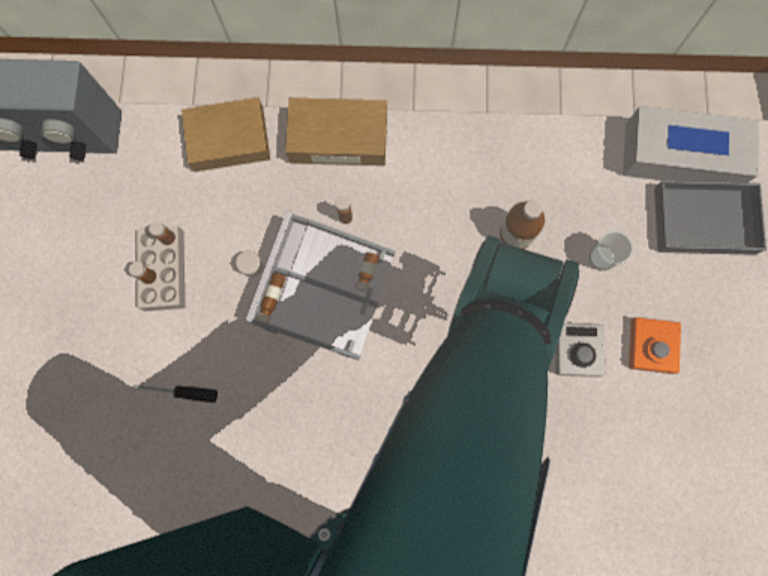

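Run:
```python
from h import *
st=sensors.read_state(); print(st["q"].round(3)); 
q=st["tcp_rot"]; print(R.from_quat([q[1],q[2],q[3],q[0]]).as_matrix().round(3))
```

```text
[-0.427  0.089  2.121 -0.171  0.919 -3.076]
[[-0.925  0.377 -0.039]
 [ 0.379  0.916 -0.131]
 [-0.013 -0.136 -0.991]]
```

Call:
servo_tool(
  deltas=[
    [[0, 0, 0], 0.2333, 1],
    [[0, 0, 0], 0.2333, 1],
    [[0, 0, 0], 0.2333, 1],
    [[0, 0, 0], 0.2333, 1],
    [[0, 0, 0], 0.2333, 1],
    [[0, 0, 0], 0.2333, 1],
    [[0, 0, 0], 0.2333, 1],
    [[0, 0, 0], 0.2333, 1],
  ],
)

```text
t: 10.53
ee_pos: [462.0, -224.4, 206.6]
tcp_rot: [0.026, 0.632, 0.772, -0.063]
force: [-0.2, 0.9, 0.3]
finger_gap: 0.5
```

```bash
cat >> h.py <<'E'
def tw(target):
    st=sensors.read_state(); q=st["tcp_rot"]; M=R.from_quat([q[1],q[2],q[3],q[0]]).as_matrix(); print(st["q"].round(3),st["ee_pos"].round(1),"xhead",np.degrees(np.arctan2(M[1,0],M[0,0])).round(1),"toolz",M[:,2].round(3)); d=M.T@(np.array(target)-st["ee_pos"]); print("need",d.round(1),(d/25).round(2))
E
python3 -c "
from h import *
tw((431.8,-390.7,150))"
```

```text
[-0.427  0.089  2.122 -0.171  0.919 -2.093] [ 462.  -224.4  206.6] xhead 101.6 toolz [-0.039 -0.131 -0.991]
need [-148.9  -57.9   79. ] [-5.95 -2.32  3.16]
```

Call:
servo_tool(
  deltas=[
    [[-0.8, -0.3, 0.1], 0, 1],
    [[-1, -0.4, 0.1], 0, 1],
    [[-1, -0.4, 0.3], 0, 1],
    [[-1, -0.4, 0.6], 0, 1],
    [[-1, -0.4, 0.8], 0, 1],
    [[-0.9, -0.3, 0.8], 0, 1],
    [[-0.25, -0.12, 0.46], 0, 1],
    [[0, 0, 0], 0, 1],
  ],
)

```text
t: 11.2
ee_pos: [431.4, -391.5, 147.9]
tcp_rot: [0.025, 0.631, 0.773, -0.063]
force: [-0.1, 0.8, -0.2]
finger_gap: 0.2
```

Run:
```python
from h import *
tw((431.8,-390.7,80))
st=sensors.read_state();q=st["tcp_rot"]; M=R.from_quat([q[1],q[2],q[3],q[0]]).as_matrix()
for a in(-13,13):
  for b in(-16,16): print((M@[a,b,0]).round(1))
f=imaging.grab_frame("wrist"); cv2.imwrite("pics/w11.png",cv2.resize(f["color"],None,fx=1.5,fy=1.5))
print(proj(f,[(431.8,-390.7,52)],st)*1.5)
f=imaging.grab_frame("scene"); cv2.imwrite("pics/s11.png",cv2.resize(f["color"][100:280,60:300],None,fx=3,fy=3,interpolation=cv2.INTER_CUBIC))
```

```text
[-0.72   0.27   2.034 -0.176  0.792 -2.372] [ 431.4 -391.5  147.9] xhead 101.8 toolz [-0.042 -0.129 -0.991]
need [ 8.7  5.1 67.1] [0.35 0.21 2.69]
[-13.  -15.8   2.6]
[18.3 -9.5  0.5]
[-18.3   9.5  -0.5]
[13.  15.8 -2.6]
[[401.32846337 297.23506665]]
```

View pics/w11.png

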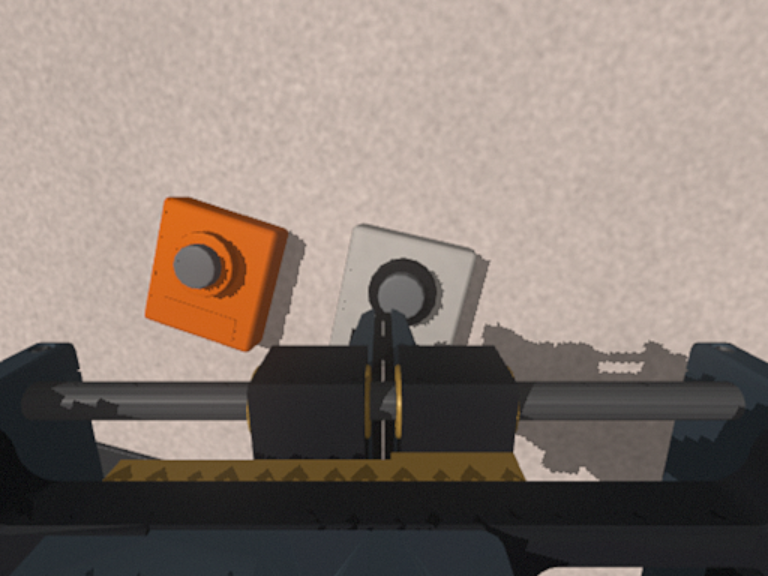

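View pics/s11.png

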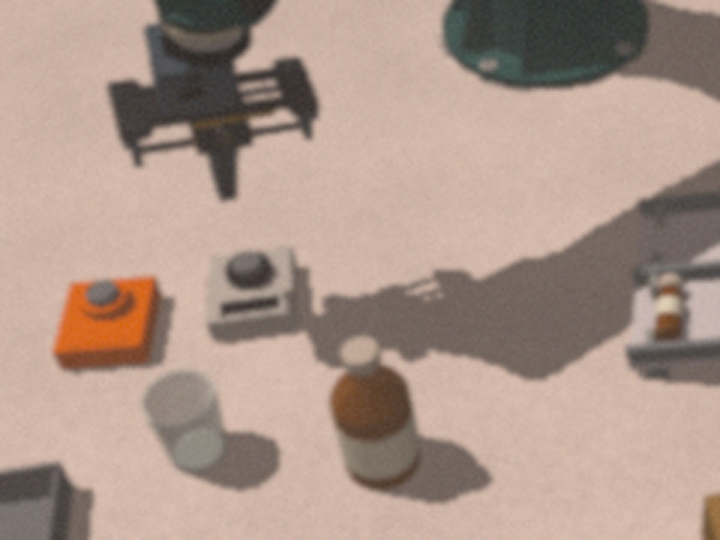

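```bash
python3 -c "
from h import *
tw((428.5,-394.5,70))"
```

```text
[-0.717  0.266  2.034 -0.175  0.793 -2.371] [ 432.5 -390.5  150. ] xhead 101.9 toolz [-0.04  -0.13  -0.991]
need [ 6.5  0.5 80. ] [0.26 0.02 3.2 ]
```

Call:
servo_tool(
  deltas=[
    [[0.07, 0, 0.8], 0, 1],
    [[0.07, 0, 0.9], 0, 1],
    [[0.06, 0.01, 0.9], 0, 1],
    [[0.06, 0.01, 0.6], 0, 1],
    [[0, 0, 0], 0, 1],
    [[0, 0, 0], 0, 1],
  ],
)

```text
t: 11.8
ee_pos: [429.1, -394.6, 70.7]
tcp_rot: [0.026, 0.63, 0.774, -0.063]
force: [0.9, 0.2, 0.0]
finger_gap: 0.5
```

```bash
python3 -c "
from h import *
tw((428.5,-394.5,55))"
```

```text
[-0.726  0.394  2.051 -0.207  0.649 -2.34 ] [ 429.1 -394.6   70.7] xhead 102.0 toolz [-0.039 -0.131 -0.991]
need [ 2.1  0.4 15.6] [0.08 0.02 0.62]
```

Call:
servo_tool(
  deltas=[
    [[0.02, 0.01, 0.16], 0, 1],
    [[0.02, 0.01, 0.16], 0, 1],
    [[0.02, 0.01, 0.16], 0, 1],
    [[0.02, 0.01, 0.16], 0, 1],
    [[0.01, 0.005, 0.08], 0, 1],
    [[0, 0, 0], 0, 1],
  ],
)

```text
t: 12.3
ee_pos: [428.7, -395.6, 51.7]
tcp_rot: [0.026, 0.63, 0.773, -0.063]
force: [0.8, -0.1, 2.2]
finger_gap: 0.2
```

Call:
servo_tool(
  deltas=[
    [[0.01, 0.005, 0.06], 0, 1],
    [[0.01, 0.005, 0.06], 0, 1],
    [[0, 0, 0], 0, 1],
  ],
)

```text
t: 12.55
ee_pos: [428.7, -395.6, 48.8]
tcp_rot: [0.027, 0.63, 0.773, -0.063]
force: [0.5, -1.2, 4.8]
finger_gap: 0.5
```

```bash
python3 -c "
from h import *
tw((428.5,-394.5,55))
print(sensors.read_state()['force'])
f=imaging.grab_frame('scene'); cv2.imwrite('pics/s12.png',cv2.resize(f['color'][160:230,110:210],None,fx=7,fy=7,interpolation=cv2.INTER_CUBIC))
print(sensors.read_state()['force'])"
```

```text
[-0.728  0.433  2.051 -0.218  0.61  -2.326] [ 428.7 -395.6   48.8] xhead 101.9 toolz [-0.039 -0.131 -0.991]
need [ 0.3 -0.4 -6.2] [ 0.01 -0.02 -0.25]
[ 0.50275653 -1.22556101  4.80262652]
[ 1.95056007 -0.52944114  4.17864751]
```

View pics/s12.png

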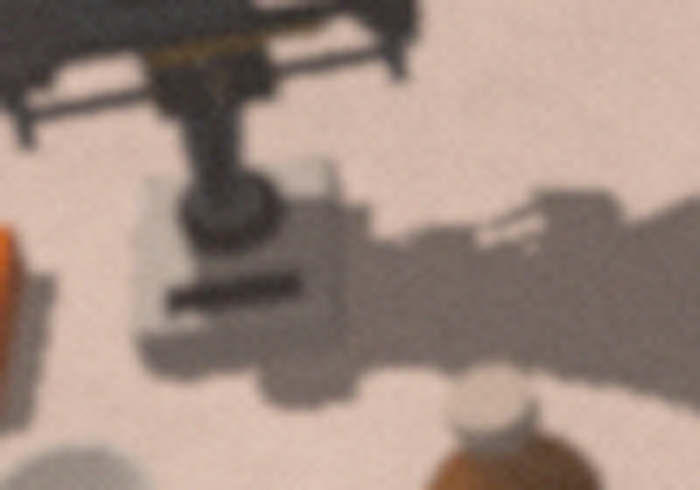

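Close to full travel; press until force clearly climbs past the spring.

Call:
servo_tool(
  deltas=[
    [[0.005, 0.003, 0.04], 0, 1],
    [[0.005, 0.003, 0.04], 0, 1],
    [[0, 0, 0], 0, 1],
  ],
)

```text
t: 12.85
ee_pos: [428.9, -395.6, 47.2]
tcp_rot: [0.027, 0.63, 0.773, -0.063]
force: [-1.1, 1.0, 12.4]
finger_gap: 0.4
```

Call:
servo_tool(
  deltas=[
    [[0, 0, 0], 0, 1],
    [[-0.02, -0.01, -0.2], 0, 1],
    [[-0.04, -0.02, -0.4], 0, 1],
    [[-0.1, -0.05, -0.8], 0, 1],
    [[-0.1, -0.06, -0.9], 0, 1],
    [[-0.1, -0.06, -0.9], 0, 1],
    [[0, 0, 0], 0, 1],
    [[0, 0, 0], 0, 1],
  ],
)

```text
t: 13.52
ee_pos: [428.9, -394.8, 128.8]
tcp_rot: [0.027, 0.63, 0.773, -0.063]
force: [-1.0, 0.5, 0.7]
finger_gap: 0.3
```

```bash
python3 -c "
from h import *
tw((428.5,-394.5,55))
print(sensors.read_state()['force'])
f=imaging.grab_frame('scene'); cv2.imwrite('pics/s13.png',cv2.resize(f['color'][100:260,100:400],None,fx=2.6,fy=2.6,interpolation=cv2.INTER_CUBIC))
f=imaging.grab_frame('top'); cv2.imwrite('pics/t13.png',cv2.resize(f['color'][130:250,150:280],None,fx=5,fy=5,interpolation=cv2.INTER_CUBIC))
for u in ((0,0,),): pass
P=[(70.5,54-47.5,64.2),(70.5,54+47.5,64.2)]
print((proj(f,C2W(CH,P))-[150,130]+.5)*5)
"
```

```text
[-0.727  0.298  2.042 -0.183  0.75  -2.37 ] [ 428.9 -394.8  128.8] xhead 101.9 toolz [-0.038 -0.132 -0.99 ]
need [ 9.4  4.3 73.1] [0.38 0.17 2.92]
[-1.02022958  0.50355079  0.66229164]
[[185.04180746 267.35720017]
 [128.25934365 423.01492392]]
```

View pics/s13.png

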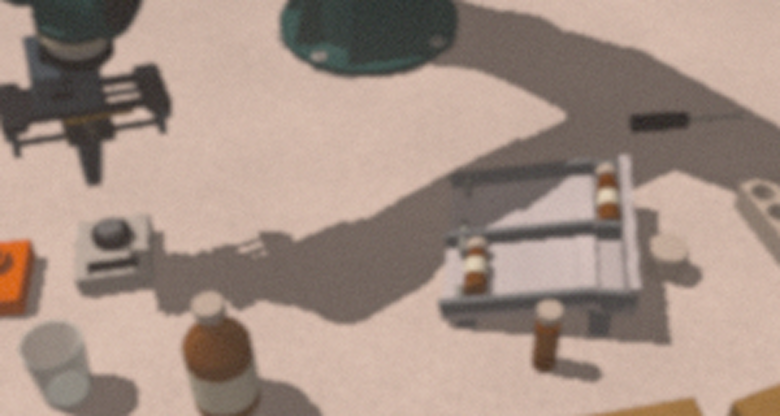

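View pics/t13.png

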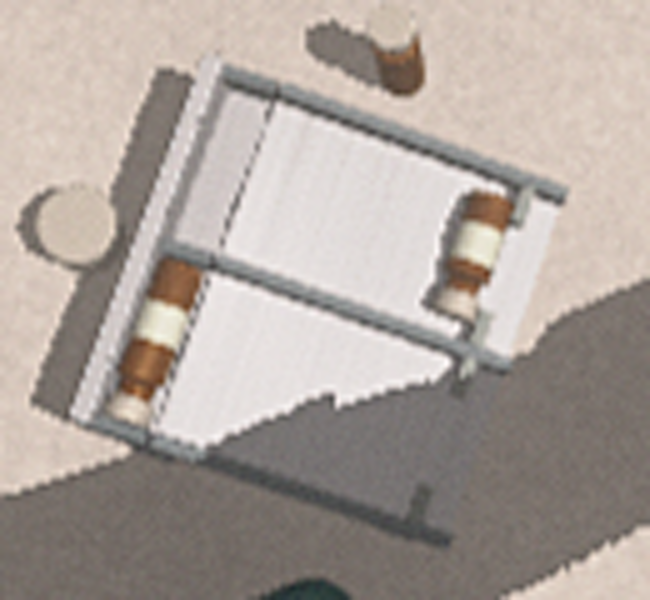

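The long vial lies square in the hollow: its ends are at about (182,262) and (130,412) in the top crop, and I predicted (185,267) and (128,423). The short vial is still against its stop blocks, the button is up, and the gripper is clear of everything. I'm handing in.

```bash
python3 -c "
from plant import ticket
print(ticket.finish_job())"
```

```text
the job is handed in; nothing more can be done
None
```

I did the job in one attempt and handed it in at about 13.7 s of the 48 s allowed; no verdict was reported.

- **Vial:** I pushed the long vial up its lane (chute y = +54, the side nearer the robot) from behind, with the nearly closed fingertips. It dropped into the hollow.
- **Button:** I then pressed the button on the white console, not the orange one. The force rose to about 12 N, past the roughly 5 N spring, so it was fully down. I then let it go and lifted clear.

**Last checks:** The pictures show the long vial square in the hollow against the end plate and the short vial still at its stop blocks. They also show the button up, and the chute-side and console-side items in view where they started. The last force reading was about 1 N, which is noise, with the tool about 75 mm above the button.

**What went wrong or disagreed:**
- **Tool tilt:** On the way to the button, joint 6 came up against its range limit (-3.076 of -3.08). This left the tool tilted about 8°. I turned it back off the limit but pressed with the tilt still there.
- **Chute position:** The first fit was about 2 mm off along the lane. I corrected it using the wrist picture before touching the vial.

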